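# Shut the flow cell and wedge its stage up

### The arm

A 7-joint arm with a two-finger parallel gripper is mounted at the origin on the work surface. World frame = base frame: x ahead of the robot, y to its left, z up, the work surface at z = 0. Lengths are in m, angles in rad, forces in N, time in s.
With the tool pointing down it reaches from about 0.4 to 0.85 m from the base axis. Payload 10.4 kg.
Tool frame: the origin (TCP) lies between the finger pads; the fingertips stand tcp_to_tips ahead of it and the grasp point (between the pads) lies 8 mm behind it (tcp_to_tips is the distance from the TCP to the fingertips, in m); z points along the fingers, y is the line along which they close (so a half turn about z gives the same grasp; the last joint's range is limited). The gripper opens to 85 mm and grips with 20 to 120 N. Pads are 22 mm wide; open, the fingers measure 114 mm over their backs; the gripper's body (76 mm by 85 mm) begins 54 mm behind the grasp point. The pads swing forward as they close: fully open they stand 13 mm farther back than shut.
Start: joints at [-1.14, 0.332, -0.065, 1.46, 0.022, 1.35, -0.088], TCP at [0.274, 0.562, 0.213] pointing down, gripper open.
Joint ranges: [-2.6, 2.6], [-0.5, 2.12], [-1.47, 1.34], [0.16, 2.42], [-1.27, 4.41], [0.06, 2.06], [-2.6, 2.6]. Speed limits (rad/s): [2.22, 2.22, 2.79, 2.79, 3.14, 3.14, 3.14].

### API

Orientations are given as a unit quaternion [x, y, z, w].
In Python, from workcell import * gives the robot as it stands.
- The arm moves only by the tool apply_moves, never from a script. Its argument "rows" is a list of rows, each an object of numbers: "x", "y", "z": the shift along the tool's x, y, z in mm; "ax", "ay", "az": the turn, a rotation vector about the tool's x, y, z in degrees; "gripper": the closure, from 0 (fully open) to 1 (shut). A call has 1 to 5 rows; each row shifts and turns the commanded pose from where the row before left it, along the tool's axes as they then stand; what a row does not reach is not made up. A row lasts 1/12 s, in which the tool goes at most 41.7 mm and 7.16 degrees, less where a joint would pass 70% of its speed; a pose out of reach is approached as far as the arm can. A call with a gripper value outside its range is refused whole. The fingers move at their own pace and stop on an object; "newtons" is the grip in N (left out, the last holds). Time passes only in rows, so rows that do not move let the fingers close. It gives the time, the measured TCP pose, the force, the opening and the grip force at its end, in the units of the state.
- get_obs(): the state, without advancing time (a new reading comes with each control period).
- camera(name): name is "scene" or "top" or "wrist"; returns a dict with "color" (480x640x3 uint8, red, green, blue), "fov_y" (degrees; the focal length in pixels is half the picture's height over the tangent of half this angle, whatever the lens; pixels are square), "cx", "cy" (the principal point, pixels), "rvec" (rotation vector, rad) and "tvec" (3), from world to camera coordinates, as OpenCV has them. Camera axes: x right, y down, z forward; pixel columns grow to the right and rows downward; lengths in m; the calibration is good to about 2 mm. A picture is of the moment at which its call begins. There is no depth.
- hand_in(): hands the job in; it is judged then, once.
The state is a dict: "clock": time; "joint_pos": joint angles; "joint_velocities": joint speeds; "tau": joint torques, N m; "position": TCP position; "ee_rot": TCP orientation; "ft_force": force on the tool from outside, world axes, zero at the start; "torque": the same for the moment, N m; "grip_width": opening from 0.0 (shut) to 1.0 (fully open); "grasp_force": force on a finger pad.
Only numpy, scipy, OpenCV 4.12 (cv2) and the standard library are available. Lean on these libraries where they do the work, as an engineer would, in place of code of your own. Each camera call takes 0.05 s, during which the arm holds its last target. There are 200 camera calls.

### The job

The sensor board is loaded, so first press the white cover of the flow-cell stage fully shut. Then pick up the aluminium wedge, lay it flat on the bench and push its thin end under the free front edge of the stage's deck until the deck just lifts off its posts, about 3 mm at the edge, so that bubbles can run out. Finish while still gripping the wedge in that place, touching nothing else, and leave the other things on the bench where they are.

Things in the scene. Friction and masses are not known exactly. Their poses are not given: they have to be found in the camera images.
- stage: tilting flow-cell stage, fixed to the bench; origin on the bench under its middle, x runs from its free front end to its hinged end, z up. Dark base 160 x 138 mm, open down to the bench; two 11 mm posts, 90 mm clear between them, carry the front corners of the aluminium deck (152 x 120 x 8 mm, underside 11 mm above the bench at rest)
- cell (a point): centre of the rim of the white open box on the deck, 84 x 84 x 18 mm, rim 37 mm above the bench, 5 mm to the stage's +x of its origin; it holds the sensor board; the 37 mm of deck in front of it are bare
- lip (a point): middle of the lower front edge of the deck, 75 mm from the stage's origin towards its -x, 11 mm above the bench when the deck rests on the posts; it rises with the deck. Same axes as the deck (x towards the hinge)
- deck (a joint): tilt of the deck in rad about its hinge 150 mm behind the lip: 0 resting on the posts, 0.02 = lip raised 3 mm; it falls back by its own weight (about 4 N needed to raise the lip), stop at 0.12
- cover (a joint): opening of the cover in rad: 0 shut flat on the box rim, about 0.6 to 1.0 at the start; a stiff hinge, stays where it is left, moved by 1 to 2 N
- cover_hinge (a point): middle of the cover's hinge line, at the far (stage +x) side of the box, 48 mm to the +x of the stage's origin, 37 mm above the bench; the shut cover reaches from here 88 mm (tab 98 mm) towards stage -x, 86 mm wide, 5 mm thick
- cover_edge (a point): middle of the upper side of the cover's free edge, 88 mm from the hinge line
- wedge_grip (a point): centre of the grip block of the loose aluminium wedge (0.16 kg), 18 mm above its underside; x points to the thin toe. Block 30 (x) x 28 (y) x 36 mm tall; from its front face, 15 mm ahead of this point, a sloping face 28 mm wide falls 1 in 5 from 19 mm high to 3 mm at the toe, 95 mm ahead of this point
- wedge: the same wedge; origin under the middle of the grip block, same axes
- spacer: plain aluminium block 60 x 28 x 30 mm without a slope, lying near the wedge; bystander; origin under its middle
- flask_a: stoppered conical glass flask standing on the bench, 82 mm across, 150 mm tall; bystander
- flask_b: stoppered conical glass flask standing on the bench, 82 mm across, 150 mm tall; bystander
- flask_c: stoppered conical glass flask standing on the bench, 82 mm across, 150 mm tall; bystander
- petri_a: open clear dish 90 mm across, 14 mm tall, with small white parts; bystander
- petri_b: open clear dish 90 mm across, 14 mm tall, with a circuit board; bystander
- driver: screwdriver 150 mm long lying on the bench; bystander
Things that resemble listed ones, but are neither listed nor needed, are in the scene too. What is shaped like the wedge but blue is not meant. Leave any blue look-alike of the stage alone.

How it is judged:
By the outcome, as a careful person would: the job done as asked, in the order asked, and still so for the second after the job is handed in, while the arm keeps its last pose, push and grip.
It also fails if it takes over 64 s, if anything falls off the work surface, if the arm or the gripper's body presses on something with over 40 N, if the wrist force passes 120 N, or if a joint passes its speed limit or range.

## Working session

There is one attempt and no reset: what is moved stays moved. The work goes in short steps, Python scripts to look and compute and a tool call to move; the robot and the scene stay as the last step left them, time stands still between calls to the robot, and variables do not carry over. Pictures are saved under pics/ and viewed, at most 10 in all, crops included, and the job is handed in when it is done.

Besides the shell and the picture viewer there is one more tool, called after "Request:" in YAML: its name, and indented under it one key for each argument. apply_moves: Moves the arm, as the interface text tells. Its arguments: {"type":"object","properties":{"rows":{"type":"array","items":{"type":"object","properties":{"x":{"type":"number"},"y":{"type":"number"},"z":{"type":"number"},"ax":{"type":"number"},"ay":{"type":"number"},"az":{"type":"number"},"gripper":{"type":"number"}}}},"newtons":{"type":"number"}},"required":["rows"]}

```bash
ls; mkdir -p pics; cat > h.py <<'E'
from workcell import *
import numpy as np, cv2
from scipy.spatial.transform import Rotation as R
def cam(n):
    c=camera(n); f=240/np.tan(np.radians(c["fov_y"])/2)
    c["K"]=np.array([[f,0,c["cx"]],[0,f,c["cy"]],[0,0,1]]); c["Rm"]=cv2.Rodrigues(np.array(c["rvec"],float))[0]; c["t"]=np.array(c["tvec"],float).ravel(); return c
def ray(c,u,v,z):
    d=c["Rm"].T@np.linalg.inv(c["K"])@[u,v,1]; o=-c["Rm"].T@c["t"]; return o+d*(z-o[2])/d[2]
def proj(c,p):
    q=c["K"]@(c["Rm"]@np.array(p)+c["t"]); return q[:2]/q[2]
def save(c,n): cv2.imwrite(f"pics/{n}.png",cv2.cvtColor(c["color"],cv2.COLOR_RGB2BGR))
E
python3 - <<'E'
from h import *
import pickle
o=get_obs(); print(o)
for n in("top","scene"):
    c=cam(n); save(c,n+"0"); pickle.dump(c,open(n+"0.pkl","wb")); print(n,c["K"][0,0],-c["Rm"].T@c["t"],c["Rm"].round(2).tolist())
E
```

```text
pics
{'clock': 0.0, 'joint_pos': array([-1.13960929,  0.33289682, -0.06468712,  1.46091094,  0.0215895 ,
        1.34991778, -0.0885328 ]), 'joint_velocities': array([ 0.00072514, -0.00093463,  0.00012845,  0.00142868,  0.0003133 ,
        0.00055085, -0.00055896]), 'tau': array([-2.59841509e-04, -6.25430202e+01,  4.87683574e-02, -3.91621470e+01,
        1.59932161e-02,  9.65227227e-03,  1.07726538e-05]), 'position': array([0.27381906, 0.56138629, 0.21251485]), 'ee_rot': array([ 2.24964819e-01,  9.74366622e-01, -7.06664194e-04, -1.32407299e-04]), 'ft_force': array([-0.28384777, -0.23883719,  0.42927051]), 'torque': array([-0.02351478,  0.00587248,  0.05458963]), 'grasp_force': 0.0, 'grip_width': 0.9997209226186052}
top 525.3910923935489 [ 0.42232902 -0.04105582  1.22055597] [[0.02, -1.0, -0.01], [-1.0, -0.02, -0.09], [0.09, 0.01, -1.0]]
scene 444.1644401593639 [1.054378   0.74949054 0.648163  ] [[-0.83, 0.56, -0.0], [0.29, 0.43, -0.85], [-0.47, -0.71, -0.52]]
```

View pics/top0.png

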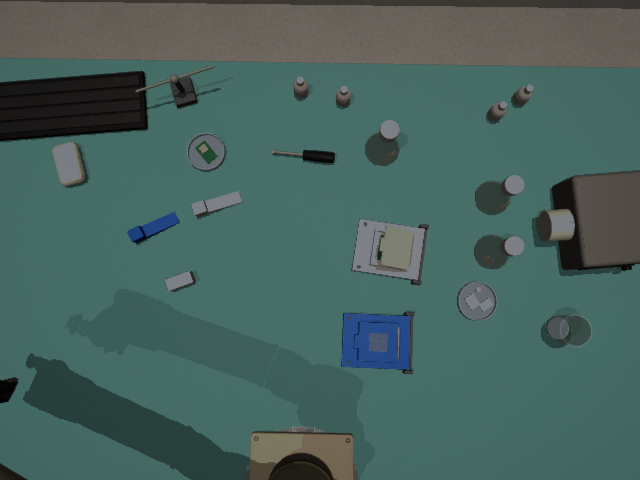

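View pics/scene0.png

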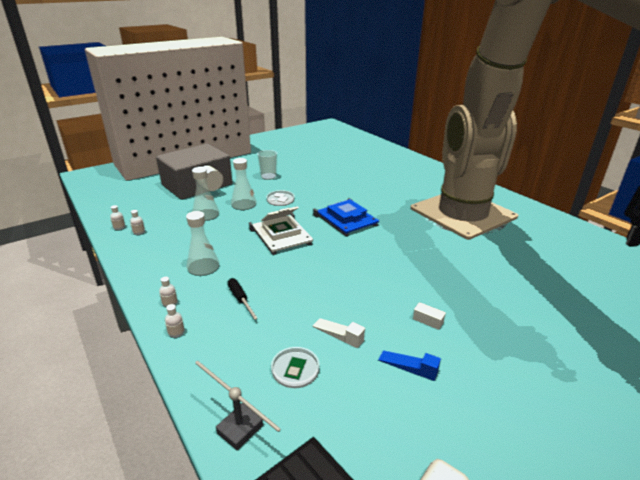

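Top view: candidates for the wedge are the aluminium one at (217,204) with grip block at (200,208) and toe at (242,198), the blue one at (153,228), and the plain spacer at (180,281). Stage candidates are the aluminium/white one at (390,250) and the blue one at (377,341). I choose the aluminium wedge and the white-covered stage. Both have x running right in the picture (world -y).

```bash
python3 - <<'E'
from h import *
import pickle
c=pickle.load(open("top0.pkl","rb")); im=c["color"]
hsv=cv2.cvtColor(im,cv2.COLOR_RGB2HSV)
m=((hsv[...,1]<90)&(hsv[...,2]>100)).astype(np.uint8)
def lab(x0,y0,x1,y1):
    s=np.zeros_like(m); s[y0:y1,x0:x1]=m[y0:y1,x0:x1]
    cs=cv2.findContours(s,cv2.RETR_EXTERNAL,cv2.CHAIN_APPROX_NONE)[0]
    return max(cs,key=cv2.contourArea)
w=lab(185,185,250,225); r=cv2.minAreaRect(w); b=cv2.boxPoints(r); print("wedge box",b.round(1).tolist(),r)
for p in b: print(ray(c,*p,0.02).round(4))
w=lab(350,210,432,290); r=cv2.minAreaRect(w); b=cv2.boxPoints(r); print("stage",b.round(1).tolist(),r)
for p in b: print(ray(c,*p,0.019).round(4))
a=cv2.resize(im[185:225,185:250],None,fx=8,fy=8,interpolation=cv2.INTER_CUBIC)
d=cv2.resize(im[210:290,345:435],None,fx=6,fy=6,interpolation=cv2.INTER_CUBIC)
o=np.zeros((320+0+0,520,3),np.uint8); o[:320,:520]=a
canvas=np.zeros((600,800,3),np.uint8); canvas[:480,:540]=d
e=cv2.resize(im[185:225,185:250],(260,160),interpolation=cv2.INTER_CUBIC); canvas[:160,540:]=e
s=pickle.load(open("scene0.pkl","rb"))["color"]; canvas[160:430,540:]=cv2.resize(s[195:260,245:315],(260,270),interpolation=cv2.INTER_CUBIC)
canvas=np.clip(canvas*1.5,0,255).astype(np.uint8)
cv2.imwrite("pics/crop1.png",canvas[...,::-1])
E
```

```text
wedge box [[204.1999969482422, 195.8000030517578], [239.6999969482422, 190.10000610351562], [242.1999969482422, 205.60000610351562], [206.6999969482422, 211.39999389648438]] ((223.1977996826172, 200.72616577148438), (15.764009475708008, 36.01837158203125), 80.83765411376953)
[0.6482 0.2393 0.02  ]
[0.6632 0.1572 0.02  ]
[0.6268 0.1502 0.02  ]
[0.6119 0.232  0.02  ]
stage [[348.8999938964844, 269.20001220703125], [357.0, 214.8000030517578], [425.29998779296875, 224.89999389648438], [417.20001220703125, 279.29998779296875]] ((387.1007080078125, 247.07046508789062), (69.02442169189453, 54.99238204956055), 8.426968574523926)
[ 0.4843 -0.0987  0.019 ]
[ 0.6103 -0.1155  0.019 ]
[ 0.5897 -0.273   0.019 ]
[ 0.4642 -0.2547  0.019 ]
```

View pics/crop1.png

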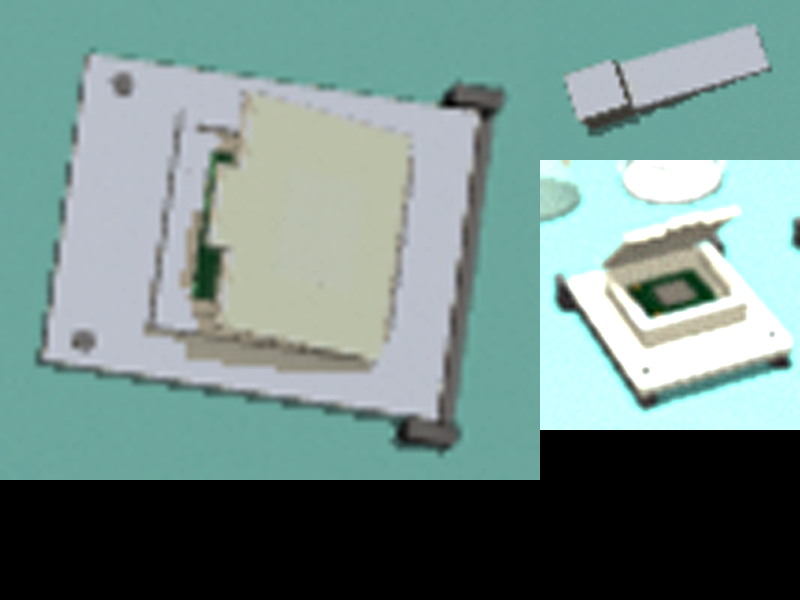

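The crop shows the aluminium wedge with its block at left and sloping toe at right, and the white stage with its bare deck end, screws at (124,84) and (83,341), at left. Its cover hinge is at right, and the board is visible under the open cover. The choice is confirmed.

```bash
cat > geo.py <<'E'
from h import *
import pickle
c=pickle.load(open("top0.pkl","rb"))
A=lambda u,v:((u+.5)/6-.5+345,(v+.5)/6-.5+210)
B=lambda u,v:((u-540+.5)/4-.5+185,(v+.5)/4-.5+185)
fl,fr,bl,br=[ray(c,*A(*p),.019)[:2] for p in((90,55),(42,360),(480,112),(437,415))]
if __name__=="__main__":
    print("deck",fl,fr,bl,br,[np.linalg.norm(x) for x in(fl-fr,bl-br,fl-bl,fr-br)])
xs=(bl+br-fl-fr); xs/=np.linalg.norm(xs)
ys=fl-fr; ys-=0
yaw=np.arctan2(xs[1],xs[0])+0; y2=np.arctan2(ys[1],ys[0])-np.pi/2
ctr=(fl+fr+bl+br)/4; ax=np.array([np.cos(yaw),np.sin(yaw)]); O=ctr-ax*.001
ay=np.array([-ax[1],ax[0]])
S=lambda x,y,z:np.r_[O+ax*x+ay*y,z]
if __name__=="__main__":
    print("yaw",np.degrees([yaw,y2]),"O",O,"lip",S(-.075,0,.011))
    for a in np.arange(.5,1.05,.1):
        z=.037+.088*np.sin(a); x=.048-.088*np.cos(a)
        print(a.round(2),[((proj(c,S(x,y,z))-[345,210]+.5)*6-.5).round(0) for y in(.043,-.043)])
    g=[ray(c,*B(*p),.036)[:2] for p in((565,75),(588,122),(620,60),(634,108))]
    t=[ray(c,*B(*p),.003)[:2] for p in((755,25),(770,68))]
    G=sum(g)/4;T=sum(t)/2
    print("block",g,G,"toe",T,np.linalg.norm(T-G),"yaw",np.degrees(np.arctan2(*(T-G)[::-1])))
    print("toolyaw",R.from_quat(get_obs()["ee_rot"]).as_matrix().round(3))
E
python3 geo.py
```

```text
deck [ 0.60127659 -0.12159419] [ 0.48360404 -0.104736  ] [ 0.58192729 -0.27140742] [ 0.46549308 -0.25517434] [np.float64(0.11887400728584897), np.float64(0.11756035564994387), np.float64(0.1510576028150781), np.float64(0.15152458710040553)]
yaw [-97.11163991 -98.15292378] O [ 0.53319905 -0.18723568] lip [ 0.54248428 -0.11281267  0.011     ]
0.5 [array([216.,  92.]), array([184., 325.])]
0.6 [array([231.,  91.]), array([199., 326.])]
0.7 [array([247.,  91.]), array([216., 327.])]
0.8 [array([266.,  90.]), array([234., 328.])]
0.9 [array([287.,  91.]), array([255., 330.])]
1.0 [array([308.,  92.]), array([277., 332.])]
block [array([0.62718836, 0.26524953]), array([0.6003272 , 0.25099534]), array([0.63642735, 0.23413817]), array([0.60886343, 0.22505878])] [0.61820159 0.24386046] toe [0.65194188 0.15830409] 0.09196901030172744 yaw -68.47754094216496
toolyaw [[-0.899  0.438 -0.001]
 [ 0.438  0.899 -0.001]
 [-0.    -0.001 -1.   ]]
```

Request:
apply_moves:
  rows:
    - {"x": -28, "y": -27.3, "gripper": 1}
    - {"x": -28, "y": -27.3, "gripper": 1}
    - {"x": -28, "y": -27.3, "gripper": 1}
    - {"x": -28, "y": -27.3, "gripper": 1}
    - {"x": -28, "y": -27.3, "gripper": 1}
  newtons: 60

```text
invalid input at $.rows[0]: expected keys x, y, z, ax, ay, az, gripper
```

Request:
apply_moves:
  rows:
    - {"x": -28, "y": -27.3, "gripper": 1}
    - {"x": -28, "y": -27.3, "gripper": 1}
    - {"x": -28, "y": -27.3, "gripper": 1}
    - {"x": -28, "y": -27.3, "gripper": 1}
    - {"x": -28, "y": -27.3, "gripper": 1}

```text
invalid input at $.rows[0]: expected keys x, y, z, ax, ay, az, gripper
```

Request:
apply_moves:
  rows:
    - {"x": -28, "y": -27.3, "gripper": 1}
    - {"x": -28, "y": -27.3, "gripper": 1}
    - {"x": -28, "y": -27.3, "gripper": 1}
    - {"x": -28, "y": -27.3, "gripper": 1}
    - {"x": -28, "y": -27.3, "gripper": 1}

```text
invalid input at $.rows[0]: expected keys x, y, z, ax, ay, az, gripper
```

Request:
apply_moves:
  rows:
    - {"x": -28, "y": -27.3, "gripper": 1}
    - {"x": -28, "y": -27.3, "gripper": 1}
    - {"x": -28, "y": -27.3, "gripper": 1}
    - {"gripper": 1}
    - {"gripper": 1}

```text
invalid input at $.rows[0]: expected keys x, y, z, ax, ay, az, gripper
```

```bash
python3 - <<'E'
import workcell
print([n for n in dir(workcell) if not n.startswith('_')], getattr(workcell,'tcp_to_tips',None))
from geo import *
o=get_obs(); Rm=R.from_quat(o["ee_rot"]).as_matrix(); print(o["clock"],o["position"],o["ft_force"],o["grip_width"],Rm.round(3).tolist())
print("to press pt, tool mm",(Rm.T@(S(-.013,0,.12)-o["position"])*1000).round(1))
k=cam("wrist"); save(k,"w1"); print(-k["Rm"].T@k["t"])
E
```

```text
['MotionError', 'camera', 'get_obs', 'hand_in', 'tcp_to_tips'] 0.011
0.1 [0.27382951 0.56141339 0.21259697] [0.63506189 0.24531392 0.54838763] 1.0012447318402211 [[-0.899, 0.438, -0.001], [0.438, 0.899, -0.001], [-0.0, -0.001, -1.0]]
to press pt, tool mm [-557.1 -546.7   93.3]
[0.2073612  0.59383831 0.37275482]
```

All keys are needed in each row.

Request:
apply_moves:
  rows:
    - {"x": -28, "y": -27.3, "z": 0, "ax": 0, "ay": 0, "az": 0, "gripper": 1}
    - {"x": -28, "y": -27.3, "z": 0, "ax": 0, "ay": 0, "az": 0, "gripper": 1}
    - {"x": -28, "y": -27.3, "z": 0, "ax": 0, "ay": 0, "az": 0, "gripper": 1}
    - {"x": -28, "y": -27.3, "z": 0, "ax": 0, "ay": 0, "az": 0, "gripper": 1}
    - {"x": -28, "y": -27.3, "z": 0, "ax": 0, "ay": 0, "az": 0, "gripper": 1}
  newtons: 60

```text
clock: 0.57
position: [0.3402, 0.3758, 0.2131]
ee_rot: [0.225, 0.974, -0.0, -0.0]
ft_force: [0.8, -0.6, 0.9]
grip_width: 0.3
grasp_force: 0.0
```

Request:
apply_moves:
  rows:
    - {"x": -28, "y": -27.3, "z": 0, "ax": 0, "ay": 0, "az": 0, "gripper": 1}
    - {"x": -28, "y": -27.3, "z": 0, "ax": 0, "ay": 0, "az": 0, "gripper": 1}
    - {"x": -28, "y": -27.3, "z": 0, "ax": 0, "ay": 0, "az": 0, "gripper": 1}
    - {"x": -28, "y": -27.3, "z": 0, "ax": 0, "ay": 0, "az": 0, "gripper": 1}
    - {"x": -28, "y": -27.3, "z": 0, "ax": 0, "ay": 0, "az": 0, "gripper": 1}

```text
clock: 0.98
position: [0.4061, 0.1917, 0.2133]
ee_rot: [0.225, 0.974, 0.0, -0.0]
ft_force: [1.3, 0.6, 0.3]
grip_width: 0.001
grasp_force: 0.0
```

Request:
apply_moves:
  rows:
    - {"x": -28, "y": -27.3, "z": 0, "ax": 0, "ay": 0, "az": 0, "gripper": 1}
    - {"x": -28, "y": -27.3, "z": 0, "ax": 0, "ay": 0, "az": 0, "gripper": 1}
    - {"x": -28, "y": -27.3, "z": 0, "ax": 0, "ay": 0, "az": 0, "gripper": 1}
    - {"x": -28, "y": -27.3, "z": 0, "ax": 0, "ay": 0, "az": 0, "gripper": 1}
    - {"x": -28, "y": -27.3, "z": 0, "ax": 0, "ay": 0, "az": 0, "gripper": 1}

```text
clock: 1.4
position: [0.4721, 0.0077, 0.2134]
ee_rot: [0.225, 0.974, 0.0, 0.0]
ft_force: [1.1, 0.0, -0.4]
grip_width: -0.001
grasp_force: 0.0
```

Request:
apply_moves:
  rows:
    - {"x": -28, "y": -27.3, "z": 0, "ax": 0, "ay": 0, "az": 0, "gripper": 1}
    - {"x": -28, "y": -27.3, "z": 0, "ax": 0, "ay": 0, "az": 0, "gripper": 1}
    - {"x": -28, "y": -27.3, "z": 0, "ax": 0, "ay": 0, "az": 0, "gripper": 1}
    - {"x": 0, "y": 0, "z": 0, "ax": 0, "ay": 0, "az": 0, "gripper": 1}
    - {"x": 0, "y": 0, "z": 0, "ax": 0, "ay": 0, "az": 0, "gripper": 1}

```text
clock: 1.82
position: [0.5114, -0.1032, 0.213]
ee_rot: [0.227, 0.974, -0.001, -0.0]
ft_force: [-0.5, 0.4, 0.2]
grip_width: -0.002
grasp_force: 0.0
```

```bash
cat > st.py <<'E'
from geo import *
o=get_obs(); Rm=R.from_quat(o["ee_rot"]).as_matrix(); print(o["clock"],o["position"].round(4),o["ft_force"].round(1),"w",o["grip_width"],o["grasp_force"],"xyaw",np.degrees(np.arctan2(Rm[1,0],Rm[0,0])).round(2),"z",Rm[:,2].round(3))
def to(p): print("tool mm",(Rm.T@(np.array(p)-o["position"])*1000).round(1))
E
python3 - <<'E'
from st import *
to(S(-.013,0,.12))
k=cam("wrist"); save(k,"w1"); print(-k["Rm"].T@k["t"])
E
```

```text
1.8167 [ 0.5114 -0.1032  0.213 ] [-0.5  0.4  0.2] w -0.0020573579860841103 0.0 xyaw 153.74 z [-0.001 -0.001 -1.   ]
tool mm [-52.5 -53.3  93. ]
[ 0.44512056 -0.0705585   0.37313949]
```

View pics/w1.png

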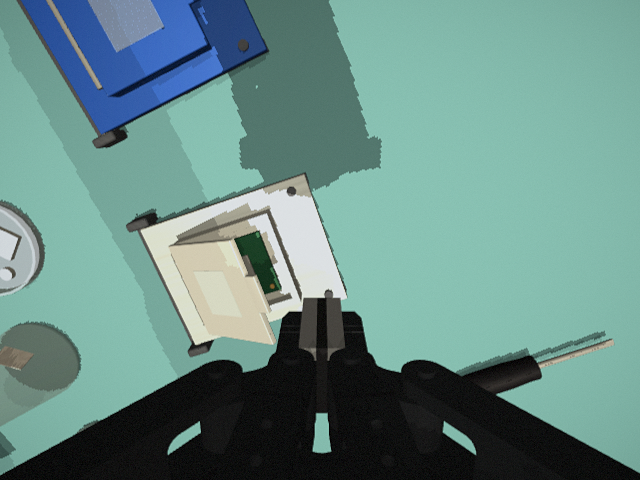

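The wrist view shows the open cover with its free edge at about (240,250)–(272,340), and the deck's front corners at (306,173) and (347,297). It agrees with the top view, so I move over the cover and descend.

Request:
apply_moves:
  rows:
    - {"x": -26.2, "y": -26.6, "z": 0, "ax": 0, "ay": 0, "az": 0, "gripper": 1}
    - {"x": -26.2, "y": -26.6, "z": 0, "ax": 0, "ay": 0, "az": 0, "gripper": 1}
    - {"x": 0, "y": 0, "z": 40, "ax": 0, "ay": 0, "az": 0, "gripper": 1}
    - {"x": 0, "y": 0, "z": 40, "ax": 0, "ay": 0, "az": 0, "gripper": 1}
    - {"x": 0, "y": 0, "z": 0, "ax": 0, "ay": 0, "az": 0, "gripper": 1}

```text
clock: 2.28
position: [0.5314, -0.169, 0.1266]
ee_rot: [0.224, 0.975, -0.0, -0.005]
ft_force: [-0.7, 0.9, -1.5]
grip_width: -0.004
grasp_force: 0.0
```

Request:
apply_moves:
  rows:
    - {"x": 0, "y": 0, "z": 10, "ax": 0, "ay": 0, "az": 0, "gripper": 1}
    - {"x": 0, "y": 0, "z": 10, "ax": 0, "ay": 0, "az": 0, "gripper": 1}
    - {"x": 0, "y": 0, "z": 8, "ax": 0, "ay": 0, "az": 0, "gripper": 1}
    - {"x": 0, "y": 0, "z": 8, "ax": 0, "ay": 0, "az": 0, "gripper": 1}
    - {"x": 0, "y": 0, "z": 8, "ax": 0, "ay": 0, "az": 0, "gripper": 1}

```text
clock: 2.7
position: [0.536, -0.1714, 0.0896]
ee_rot: [0.225, 0.974, 0.0, 0.001]
ft_force: [0.1, -0.3, 0.6]
grip_width: 0.002
grasp_force: 0.0
```

Request:
apply_moves:
  rows:
    - {"x": 0, "y": 0, "z": 8, "ax": 0, "ay": 0, "az": 0, "gripper": 1}
    - {"x": 0, "y": 0, "z": 8, "ax": 0, "ay": 0, "az": 0, "gripper": 1}
    - {"x": 0, "y": 0, "z": 6, "ax": 0, "ay": 0, "az": 0, "gripper": 1}
    - {"x": 0, "y": 0, "z": 6, "ax": 0, "ay": 0, "az": 0, "gripper": 1}
    - {"x": 0, "y": 0, "z": 0, "ax": 0, "ay": 0, "az": 0, "gripper": 1}

```text
clock: 3.12
position: [0.5347, -0.1715, 0.06]
ee_rot: [0.225, 0.974, -0.0, -0.001]
ft_force: [-0.3, -0.5, 0.9]
grip_width: -0.002
grasp_force: 0.0
```

```bash
python3 - <<'E'
from st import *
to(S(-.013,0,.053))
E
```

```text
3.1167 [ 0.5347 -0.1715  0.06  ] [-0.3 -0.5  0.9] w -0.002057014974787797 0.0 xyaw 154.0 z [-0.002  0.    -1.   ]
tool mm [-1.4 -2.5  7. ]
```

Request:
apply_moves:
  rows:
    - {"x": 0, "y": 0, "z": 3, "ax": 0, "ay": 0, "az": 0, "gripper": 1}
    - {"x": 0, "y": 0, "z": 2, "ax": 0, "ay": 0, "az": 0, "gripper": 1}
    - {"x": 0, "y": 0, "z": 2, "ax": 0, "ay": 0, "az": 0, "gripper": 1}
    - {"x": 0, "y": 0, "z": 0, "ax": 0, "ay": 0, "az": 0, "gripper": 1}
    - {"x": 0, "y": 0, "z": 0, "ax": 0, "ay": 0, "az": 0, "gripper": 1}

```text
clock: 3.53
position: [0.5353, -0.1716, 0.0543]
ee_rot: [0.225, 0.974, 0.0, 0.0]
ft_force: [0.9, -0.0, 0.6]
grip_width: 0.002
grasp_force: 0.0
```

```bash
python3 - <<'E'
from st import *
c=cam("top"); s=cam("scene")
a=cv2.resize(c["color"][210:290,345:435],(450,400),interpolation=cv2.INTER_CUBIC)
b=cv2.resize(s["color"][185:265,235:325],(350,311),interpolation=cv2.INTER_CUBIC)
v=np.zeros((400,800,3),np.uint8); v[:,:450]=a; v[:311,450:]=b
cv2.imwrite("pics/press.png",v[...,::-1])
E
```

```text
3.5333 [ 0.5353 -0.1716  0.0543] [ 0.9 -0.   0.6] w 0.0024029396991549264 0.0 xyaw 154.0 z [ 0.  0. -1.]
```

View pics/press.png

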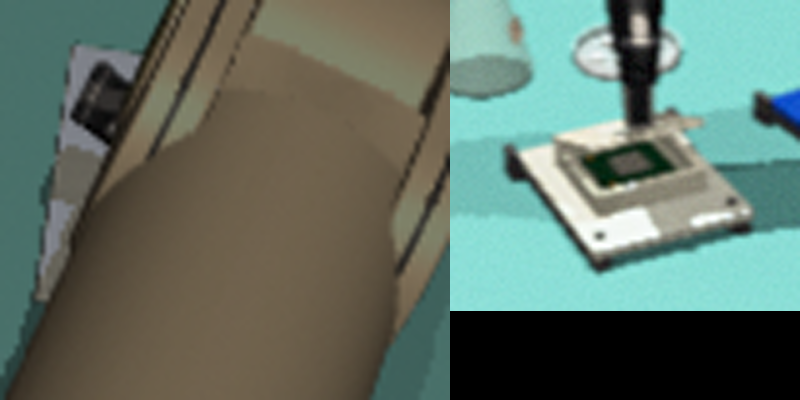

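```bash
python3 - <<'E'
from st import *
s=pickle.load(open("scene0.pkl","rb"))
f=lambda p:((proj(s,p)-[235,185])*[350/90,311/80]+[450,0]).round(0)
print("tip",f(o["position"]-[0,0,.011]))
for n,p in dict(fl=S(-.075,.06,.019),fr=S(-.075,-.06,.019),bl=S(.075,.06,.019),br=S(.075,-.06,.019),rfl=S(-.037,.042,.037),rfr=S(-.037,-.042,.037),h1=S(.048,.043,.037),h2=S(.048,-.043,.037)).items(): print(n,f(p))
for a in(.1,.3,.5,.7): print(a,[f(S(.048-.088*np.cos(a),y,.037+.088*np.sin(a))) for y in(.043,-.043)])
E
```

```text
3.6333 [ 0.5354 -0.1716  0.0544] [-0.5  0.1  0.3] w 0.0019545146562247066 0.0 xyaw 154.0 z [ 0.  0. -1.]
tip [638. 162.]
fl [593. 253.]
fr [753. 210.]
bl [516. 154.]
br [664. 119.]
rfl [595. 197.]
rfr [705. 170.]
h1 [549. 144.]
h2 [658. 118.]
0.1 [array([594., 188.]), array([708., 160.])]
0.3 [array([591., 164.]), array([706., 136.])]
0.5 [array([586., 139.]), array([701., 112.])]
0.7 [array([579., 114.]), array([695.,  87.])]
```

```bash
python3 - <<'E'
from h import *
s=cam("scene"); v=cv2.resize(s["color"][190:255,235:325],(792,572),interpolation=cv2.INTER_CUBIC)
cv2.imwrite("pics/press2.png",v[...,::-1])
E
```

```text
(no output)
```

View pics/press2.png

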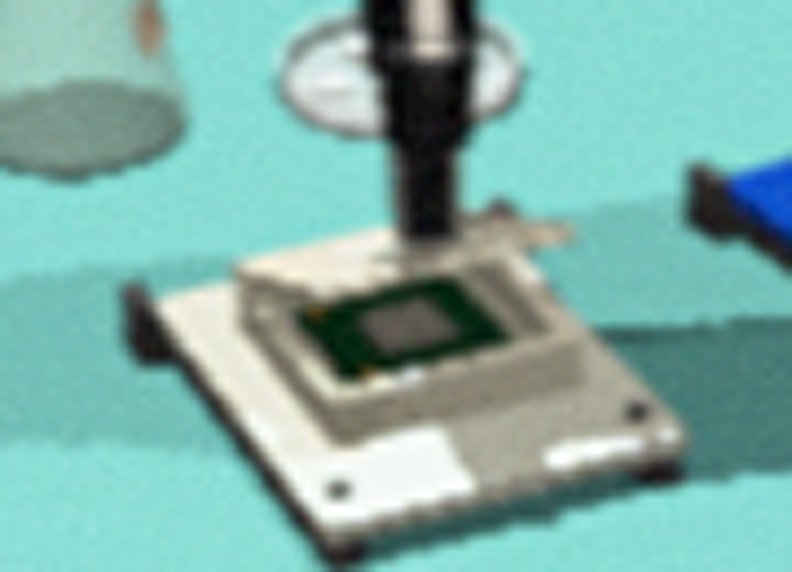

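```bash
python3 - <<'E'
from st import *
k=cam("wrist"); save(k,"w2")
for d in(-.03,-.02,-.008,0,.011): print(d,proj(k,o["position"]+Rm[:,2]*d).round(0))
for a in(.0,.2,.4,.6): print(a,[proj(k,S(.048-.088*np.cos(a),y,.037+.088*np.sin(a))).round(0) for y in(.043,-.043)])
print([proj(k,S(-.075,y,.019)).round(0) for y in(.06,-.06)])
E
```

```text
3.6833 [ 0.5354 -0.1716  0.0544] [0.3 0.3 0.8] w 0.0005103641952500333 0.0 xyaw 154.0 z [ 0.  0. -1.]
-0.03 [322. 334.]
-0.02 [322. 320.]
-0.008 [322. 306.]
0 [322. 297.]
0.011 [322. 286.]
0.0 [array([399., 344.]), array([343., 173.])]
0.2 [array([403., 367.]), array([341., 181.])]
0.4 [array([398., 395.]), array([329., 193.])]
0.6 [array([383., 428.]), array([304., 212.])]
[array([467., 334.]), array([405., 104.])]
```

View pics/w2.png

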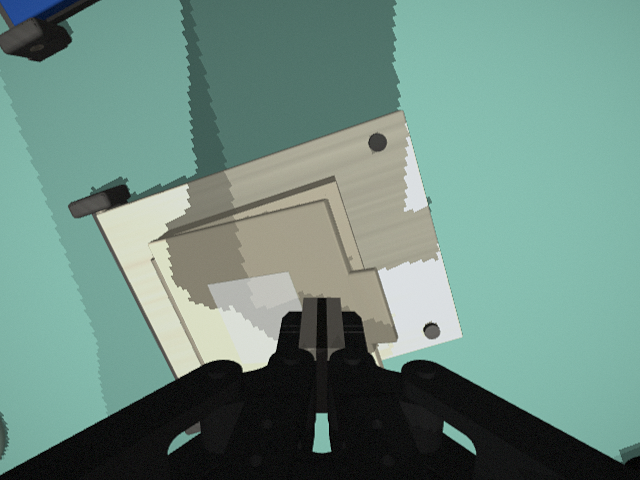

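The wrist view has the cover's free corner at (330,200), which is still about 0.4 rad open. The visible tips at (322,297) sit roughly 25 mm higher than the nominal tip position, which agrees with the scene view. I'll keep pressing down in small steps and watch the force.

Request:
apply_moves:
  rows:
    - {"x": 0, "y": 0, "z": 4, "ax": 0, "ay": 0, "az": 0, "gripper": 1}
    - {"x": 0, "y": 0, "z": 4, "ax": 0, "ay": 0, "az": 0, "gripper": 1}
    - {"x": 0, "y": 0, "z": 0, "ax": 0, "ay": 0, "az": 0, "gripper": 1}

```text
clock: 3.98
position: [0.5349, -0.1714, 0.0454]
ee_rot: [0.225, 0.974, 0.0, -0.001]
ft_force: [-0.0, -0.2, -0.4]
grip_width: 0.005
grasp_force: 0.0
```

```bash
python3 - <<'E'
from st import *
k=cam("wrist"); save(k,"w3"); s=cam("scene")
v=np.zeros((480,800,3),np.uint8); v[:,:400]=k["color"][:,80:480]; v[:292,400:]=cv2.resize(s["color"][190:255,235:325],(400,292),interpolation=cv2.INTER_CUBIC)
cv2.imwrite("pics/c3.png",v[...,::-1])
for a in(.0,.2,.4,.6): print(a,[proj(k,S(.048-.088*np.cos(a),y,.037+.088*np.sin(a))).round(0)-[80,0] for y in(.043,-.043)])
E
```

```text
3.9833 [ 0.5349 -0.1714  0.0454] [-0.  -0.2 -0.4] w 0.004631207379007399 0.021435614726215135 xyaw 154.01 z [-0.001  0.    -1.   ]
0.0 [array([323., 356.]), array([265., 177.])]
0.2 [array([327., 381.]), array([263., 186.])]
0.4 [array([322., 412.]), array([250., 200.])]
0.6 [array([307., 448.]), array([223., 221.])]
```

View pics/c3.png

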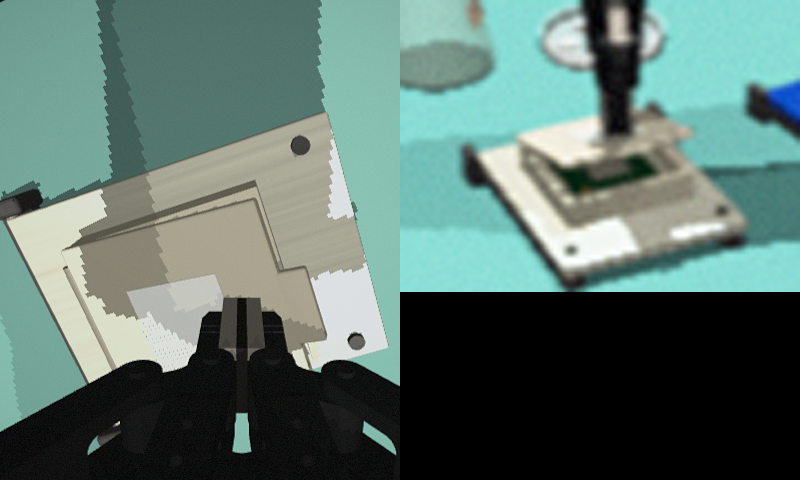

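The cover is moving down with the tool: its corner is now at (255,198), about 0.25 rad open, and the board is nearly hidden in the scene view. I continue pressing.

Request:
apply_moves:
  rows:
    - {"x": 0, "y": 0, "z": 4, "ax": 0, "ay": 0, "az": 0, "gripper": 1}
    - {"x": 0, "y": 0, "z": 4, "ax": 0, "ay": 0, "az": 0, "gripper": 1}
    - {"x": 0, "y": 0, "z": 0, "ax": 0, "ay": 0, "az": 0, "gripper": 1}

```text
clock: 4.33
position: [0.5349, -0.1714, 0.0374]
ee_rot: [0.225, 0.974, -0.0, -0.001]
ft_force: [0.1, 0.1, 0.0]
grip_width: -0.001
grasp_force: 0.0
```

Request:
apply_moves:
  rows:
    - {"x": 0, "y": 0, "z": 3, "ax": 0, "ay": 0, "az": 0, "gripper": 1}
    - {"x": 0, "y": 0, "z": 0, "ax": 0, "ay": 0, "az": 0, "gripper": 1}

```text
clock: 4.5
position: [0.5351, -0.1715, 0.0348]
ee_rot: [0.225, 0.974, 0.0, -0.0]
ft_force: [-0.4, 0.1, -0.5]
grip_width: -0.003
grasp_force: 0.0
```

Request:
apply_moves:
  rows:
    - {"x": 0, "y": 0, "z": 2, "ax": 0, "ay": 0, "az": 0, "gripper": 1}
    - {"x": 0, "y": 0, "z": 0, "ax": 0, "ay": 0, "az": 0, "gripper": 1}

```text
clock: 4.67
position: [0.5352, -0.1716, 0.033]
ee_rot: [0.225, 0.974, 0.0, -0.0]
ft_force: [-0.5, -0.0, 0.5]
grip_width: -0.004
grasp_force: 0.0
```

```bash
python3 - <<'E'
from st import *
k=cam("wrist"); save(k,"w4")
for a in(.0,.1,.2,.4): print(a,[proj(k,S(.048-.088*np.cos(a),y,.037+.088*np.sin(a))).round(0) for y in(.043,-.043)])
E
```

```text
4.6667 [ 0.5352 -0.1716  0.033 ] [-0.5 -0.   0.5] w -0.004002190312380551 0.02975162386064767 xyaw 154.0 z [-0.  0. -1.]
0.0 [array([408., 371.]), array([346., 181.])]
0.1 [array([412., 384.]), array([347., 186.])]
0.2 [array([413., 399.]), array([344., 192.])]
0.4 [array([408., 434.]), array([330., 208.])]
```

Request:
apply_moves:
  rows:
    - {"x": 0, "y": 0, "z": 2, "ax": 0, "ay": 0, "az": 0, "gripper": 1}
    - {"x": 0, "y": 0, "z": 0, "ax": 0, "ay": 0, "az": 0, "gripper": 1}

```text
clock: 4.88
position: [0.5353, -0.1716, 0.031]
ee_rot: [0.225, 0.974, 0.0, -0.0]
ft_force: [0.3, 0.3, 0.5]
grip_width: 0.0
grasp_force: 0.1
```

Request:
apply_moves:
  rows:
    - {"x": 0, "y": 0, "z": 2, "ax": 0, "ay": 0, "az": 0, "gripper": 1}
    - {"x": 0, "y": 0, "z": 0, "ax": 0, "ay": 0, "az": 0, "gripper": 1}

```text
clock: 5.05
position: [0.5352, -0.1716, 0.029]
ee_rot: [0.225, 0.974, 0.0, -0.0]
ft_force: [-0.7, 0.1, 0.8]
grip_width: 0.005
grasp_force: 0.0
```

```bash
python3 - <<'E'
from st import *
k=cam("wrist"); s=cam("scene")
v=np.zeros((480,800,3),np.uint8); v[:,:400]=k["color"][:,80:480]; v[:292,400:]=cv2.resize(s["color"][190:255,235:325],(400,292),interpolation=cv2.INTER_CUBIC)
cv2.imwrite("pics/c4.png",v[...,::-1])
for a in(.0,.1,.2,.4): print(a,[proj(k,S(.048-.088*np.cos(a),y,.037+.088*np.sin(a))).round(0)-[80,0] for y in(.043,-.043)])
E
```

```text
5.05 [ 0.5352 -0.1716  0.029 ] [-0.7  0.1  0.8] w 0.004646754226778232 0.04445998694791342 xyaw 154.0 z [-0.  0. -1.]
0.0 [array([330., 377.]), array([267., 183.])]
0.1 [array([334., 391.]), array([267., 188.])]
0.2 [array([335., 406.]), array([265., 194.])]
0.4 [array([331., 443.]), array([251., 211.])]
```

View pics/c4.png

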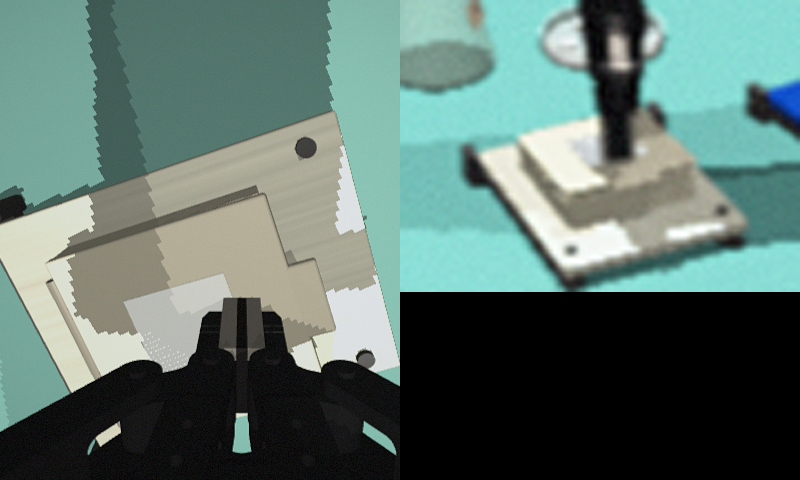

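The cover is almost shut: its edge lies close over the box rim, with the corner at (265,195). I press on until the force rises.

Request:
apply_moves:
  rows:
    - {"x": 0, "y": 0, "z": 1.5, "ax": 0, "ay": 0, "az": 0, "gripper": 1}
    - {"x": 0, "y": 0, "z": 0, "ax": 0, "ay": 0, "az": 0, "gripper": 1}

```text
clock: 5.32
position: [0.5353, -0.1715, 0.0276]
ee_rot: [0.225, 0.974, 0.0, -0.0]
ft_force: [-0.2, 0.6, 0.7]
grip_width: -0.002
grasp_force: 0.1
```

Request:
apply_moves:
  rows:
    - {"x": 0, "y": 0, "z": 1.5, "ax": 0, "ay": 0, "az": 0, "gripper": 1}
    - {"x": 0, "y": 0, "z": 0, "ax": 0, "ay": 0, "az": 0, "gripper": 1}

```text
clock: 5.48
position: [0.5352, -0.1716, 0.026]
ee_rot: [0.225, 0.974, 0.0, -0.0]
ft_force: [0.6, -0.4, -0.1]
grip_width: -0.001
grasp_force: 0.0
```

Request:
apply_moves:
  rows:
    - {"x": 0, "y": 0, "z": 1, "ax": 0, "ay": 0, "az": 0, "gripper": 1}
    - {"x": 0, "y": 0, "z": 0, "ax": 0, "ay": 0, "az": 0, "gripper": 1}

```text
clock: 5.65
position: [0.5352, -0.1716, 0.0251]
ee_rot: [0.225, 0.974, 0.0, -0.0]
ft_force: [0.6, -0.1, -0.4]
grip_width: -0.001
grasp_force: 0.0
```

Request:
apply_moves:
  rows:
    - {"x": 0, "y": 0, "z": 1, "ax": 0, "ay": 0, "az": 0, "gripper": 1}
    - {"x": 0, "y": 0, "z": 0, "ax": 0, "ay": 0, "az": 0, "gripper": 1}

```text
clock: 5.82
position: [0.5353, -0.1716, 0.0242]
ee_rot: [0.225, 0.974, 0.0, -0.0]
ft_force: [0.3, -0.1, 0.1]
grip_width: -0.0
grasp_force: 0.0
```

Request:
apply_moves:
  rows:
    - {"x": 0, "y": 0, "z": 1, "ax": 0, "ay": 0, "az": 0, "gripper": 1}
    - {"x": 0, "y": 0, "z": 0, "ax": 0, "ay": 0, "az": 0, "gripper": 1}

```text
clock: 5.98
position: [0.5355, -0.1716, 0.0239]
ee_rot: [0.225, 0.974, 0.0, 0.0]
ft_force: [-2.6, 1.1, 9.3]
grip_width: 0.002
grasp_force: 4.4
```

Request:
apply_moves:
  rows:
    - {"x": 0, "y": 0, "z": 1, "ax": 0, "ay": 0, "az": 0, "gripper": 1}
    - {"x": 0, "y": 0, "z": 0, "ax": 0, "ay": 0, "az": 0, "gripper": 1}

```text
clock: 6.15
position: [0.5356, -0.1716, 0.0237]
ee_rot: [0.225, 0.974, 0.001, 0.0]
ft_force: [-6.4, 2.9, 18.9]
grip_width: -0.001
grasp_force: 9.2
```

```bash
python3 - <<'E'
from st import *
k=cam("wrist"); save(k,"w5")
E
```

```text
6.15 [ 0.5356 -0.1716  0.0237] [-6.4  2.9 18.9] w -0.0008035530407648144 9.24083381342939 xyaw 153.99 z [ 0.     0.001 -1.   ]
```

Contact has built to 19 N with a steep rise, so the cover is shut. By that contact the tips sit at about TCP z + 18 mm. I retract and go to view the wedge from near.

Request:
apply_moves:
  rows:
    - {"x": 0, "y": 0, "z": -20, "ax": 0, "ay": 0, "az": 0, "gripper": 1}
    - {"x": 0, "y": 0, "z": -40, "ax": 0, "ay": 0, "az": 0, "gripper": 1}
    - {"x": 0, "y": 0, "z": -40, "ax": 0, "ay": 0, "az": 0, "gripper": 1}
    - {"x": 0, "y": 0, "z": -40, "ax": 0, "ay": 0, "az": 0, "gripper": 1}
    - {"x": 0, "y": 0, "z": -40, "ax": 0, "ay": 0, "az": 0, "gripper": 1}

```text
clock: 6.62
position: [0.5348, -0.1718, 0.2042]
ee_rot: [0.225, 0.974, 0.0, -0.0]
ft_force: [0.8, 0.3, -0.0]
grip_width: -0.001
grasp_force: 0.0
```

Request:
apply_moves:
  rows:
    - {"x": 3.3, "y": 37, "z": 0, "ax": 0, "ay": 0, "az": 0, "gripper": 0}
    - {"x": 3.3, "y": 37, "z": 0, "ax": 0, "ay": 0, "az": 0, "gripper": 0}
    - {"x": 3.3, "y": 37, "z": 0, "ax": 0, "ay": 0, "az": 0, "gripper": 0}
    - {"x": 3.3, "y": 37, "z": 0, "ax": 0, "ay": 0, "az": 0, "gripper": 0}
    - {"x": 3.3, "y": 37, "z": 0, "ax": 0, "ay": 0, "az": 0, "gripper": 0}

```text
clock: 7.03
position: [0.6019, 0.0037, 0.2024]
ee_rot: [0.225, 0.974, 0.0, 0.0]
ft_force: [1.1, -1.1, 0.6]
grip_width: 0.708
grasp_force: 0.0
```

Request:
apply_moves:
  rows:
    - {"x": 3.3, "y": 37, "z": 0, "ax": 0, "ay": 0, "az": 0, "gripper": 0}
    - {"x": 3.3, "y": 37, "z": 0, "ax": 0, "ay": 0, "az": 0, "gripper": 0}
    - {"x": 3.3, "y": 37, "z": 0, "ax": 0, "ay": 0, "az": 0, "gripper": 0}
    - {"x": 3.3, "y": 37, "z": 0, "ax": 0, "ay": 0, "az": 0, "gripper": 0}
    - {"x": 0, "y": 0, "z": 0, "ax": 0, "ay": 0, "az": 6.5, "gripper": 0}

```text
clock: 7.45
position: [0.6548, 0.1506, 0.2007]
ee_rot: [0.274, 0.962, 0.001, -0.001]
ft_force: [-0.6, 1.2, -0.5]
grip_width: 0.995
grasp_force: 0.0
```

Request:
apply_moves:
  rows:
    - {"x": 0, "y": 0, "z": 0, "ax": 0, "ay": 0, "az": 6.5, "gripper": 0}
    - {"x": 0, "y": 0, "z": 0, "ax": 0, "ay": 0, "az": 6.5, "gripper": 0}
    - {"x": 0, "y": 0, "z": 0, "ax": 0, "ay": 0, "az": 6.5, "gripper": 0}
    - {"x": 0, "y": 0, "z": 0, "ax": 0, "ay": 0, "az": 6.5, "gripper": 0}
    - {"x": 0, "y": 0, "z": 0, "ax": 0, "ay": 0, "az": 6.5, "gripper": 0}

```text
clock: 7.87
position: [0.6545, 0.1407, 0.2021]
ee_rot: [0.54, 0.842, -0.0, -0.0]
ft_force: [-0.2, -0.1, 1.3]
grip_width: 0.997
grasp_force: 0.0
```

Request:
apply_moves:
  rows:
    - {"x": 0, "y": 0, "z": 0, "ax": 0, "ay": 0, "az": 6, "gripper": 0}
    - {"x": 0, "y": 0, "z": 0, "ax": 0, "ay": 0, "az": 0, "gripper": 0}
    - {"x": 0, "y": 0, "z": 0, "ax": 0, "ay": 0, "az": 0, "gripper": 0}

```text
clock: 8.12
position: [0.6545, 0.1408, 0.2021]
ee_rot: [0.579, 0.815, -0.0, -0.0]
ft_force: [0.1, 0.6, -0.8]
grip_width: 1.0
grasp_force: 0.0
```

```bash
python3 - <<'E'
from st import *
k=cam("wrist"); save(k,"w6"); pickle.dump(k,open("w6.pkl","wb"))
c1=cam("top"); pickle.dump(c1,open("top1.pkl","wb"))
pr=lambda p:proj(k,p).round(0)
print("grip",pr([.618,.244,.036]),"toe",pr([.652,.158,.003]))
hsv=cv2.cvtColor(k["color"],cv2.COLOR_RGB2HSV)
m=((hsv[...,1]<60)&(hsv[...,2]>80)).astype(np.uint8)
cs=[x for x in cv2.findContours(m,cv2.RETR_EXTERNAL,cv2.CHAIN_APPROX_NONE)[0] if cv2.contourArea(x)>200]
for x in cs: print(cv2.contourArea(x),cv2.boundingRect(x),cv2.boxPoints(cv2.minAreaRect(x)).round(0).tolist())
E
```

```text
8.1167 [0.6545 0.1408 0.2021] [ 0.1  0.6 -0.8] w 1.0001055453362262 0.0 xyaw 109.2 z [-0. -0. -1.]
grip [320.  57.] toe [325. 180.]
1285.5 (591, 328, 49, 79) [[590.0, 404.0], [639.0, 328.0], [660.0, 341.0], [611.0, 418.0]]
439.5 (373, 295, 42, 70) [[371.0, 361.0], [408.0, 293.0], [415.0, 297.0], [377.0, 365.0]]
10401.5 (425, 67, 117, 117) [[403.0, 108.0], [507.0, 46.0], [564.0, 141.0], [460.0, 203.0]]
5322.5 (303, 33, 41, 150) [[303.0, 33.0], [343.0, 33.0], [343.0, 182.0], [303.0, 182.0]]
```

```bash
python3 - <<'E'
from st import *
k=pickle.load(open("w6.pkl","rb"))
hsv=cv2.cvtColor(k["color"],cv2.COLOR_RGB2HSV)
m=((hsv[...,1]<60)&(hsv[...,2]>80)); m[:,:290]=0; m[:,360:]=0; m[190:]=0
for r in(30,34,36,45,55,65,70,75,80,85,95,110,130,150,170,178,181,183):
    x=np.where(m[r])[0]; print(r,x.min() if len(x) else None,x.max() if len(x) else None,len(x),k["color"][r,323])
toe=ray(k,323,182,.003); bk=ray(k,323,33,.036)
print(toe,bk)
E
```

```text
8.2167 [0.6546 0.1407 0.2022] [-0.4 -0.3  0.2] w 1.0028936839824643 0.0 xyaw 109.19 z [-0.  0. -1.]
30 None None 0 [129 183 169]
34 305 342 38 [185 193 186]
36 304 343 40 [207 215 218]
45 304 343 40 [208 215 219]
55 304 343 40 [210 216 220]
65 304 343 40 [210 217 221]
70 304 343 40 [209 216 219]
75 305 343 39 [211 217 220]
80 306 342 37 [160 166 154]
85 305 342 38 [210 217 202]
95 306 342 37 [214 219 221]
110 306 342 37 [212 219 220]
130 308 342 35 [216 221 220]
150 308 342 35 [216 221 219]
170 309 342 34 [150 149 133]
178 309 342 34 [150 148 133]
181 309 342 34 [135 138 123]
183 None None 0 [ 83 120 110]
[0.65130622 0.15557059 0.003     ] [0.61487779 0.25967586 0.036     ]
```

```bash
python3 - <<'E'
from h import *
k=cam("wrist")["color"].copy()
s=cam("scene")["color"]
v=np.zeros((480,800,3),np.uint8); v[:,:400]=k[:,120:520]; v[:400,400:]=cv2.resize(s[170:370,200:400],(400,400))
cv2.imwrite("pics/c5.png",v[...,::-1])
E
```

```text
(no output)
```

View pics/c5.png

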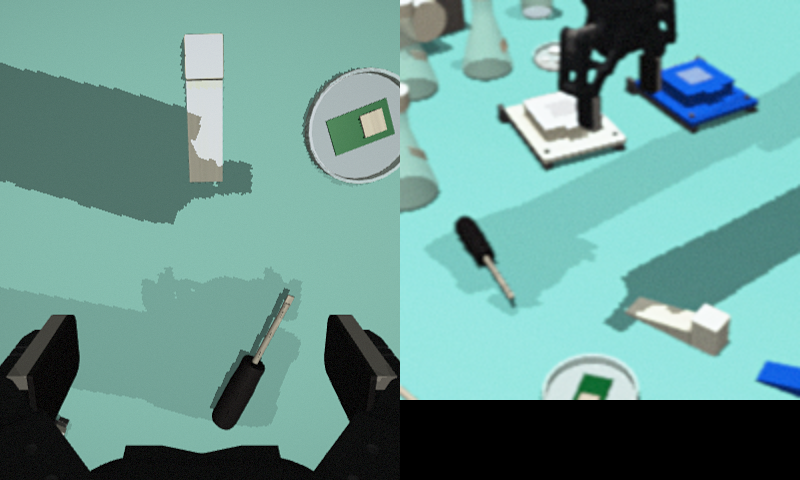

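The left half shows the aluminium wedge at crop x 184–222, y 33–182, in line with the tool. The inner faces of the open fingers are at crop x 78 and x 325. The right half shows the white cover shut flat.

```bash
python3 - <<'E'
from st import *
k=cam("wrist"); f=k["K"][0,0]; C=-k["Rm"].T@k["t"]
print("f",f,"cam in tool",(Rm.T@(C-o["position"])*1000).round(1),"view dir tool",(Rm.T@k["Rm"][2]).round(3))
for d in(-.04,-.03,-.02,-.01,0,.011):
  print(d,[proj(k,o["position"]+Rm@[x,sg*.0425,d]).round(0) for sg in(1,-1) for x in(.011,-.011)])
k6=pickle.load(open("w6.pkl","rb"))
d=np.array([.330,-.944]); toe=ray(k6,325.5,182,.003)[:2]; b=ray(k6,323.5,55.5,.036)[:2]
print("ctr from toe",toe-.095*d,"top mid",b)
to([.6200,.2450,.15])
E
```

```text
8.3167 [0.6546 0.1406 0.2023] [ 0.7  0.3 -0.4] w 0.9985081011610141 0.0 xyaw 109.11 z [-0.  0. -1.]
f 423.19109833897 cam in tool [  74.2    0.7 -160.2] view dir tool [-0.295 -0.001  0.956]
-0.04 [array([454., 319.]), array([448., 379.]), array([185., 319.]), array([191., 379.])]
-0.03 [array([445., 305.]), array([440., 362.]), array([194., 305.]), array([199., 362.])]
-0.02 [array([438., 293.]), array([433., 347.]), array([202., 293.]), array([207., 347.])]
-0.01 [array([431., 282.]), array([426., 333.]), array([209., 282.]), array([213., 333.])]
0 [array([425., 272.]), array([421., 321.]), array([215., 272.]), array([219., 321.])]
0.011 [array([419., 263.]), array([415., 309.]), array([221., 263.]), array([225., 309.])]
ctr from toe [0.62196868 0.24595067] top mid [0.62000679 0.24605796]
tool mm [109.9   1.5  52.3]
```

Request:
apply_moves:
  rows:
    - {"x": 37, "y": 1, "z": 0, "ax": 0, "ay": 0, "az": 0, "gripper": 0}
    - {"x": 37, "y": 1, "z": 0, "ax": 0, "ay": 0, "az": 0, "gripper": 0}
    - {"x": 36.3, "y": 0, "z": 0, "ax": 0, "ay": 0, "az": 0, "gripper": 0}
    - {"x": 0, "y": 0, "z": 35, "ax": 0, "ay": 0, "az": 0, "gripper": 0}
    - {"x": 0, "y": 0, "z": 35, "ax": 0, "ay": 0, "az": 0, "gripper": 0}

```text
clock: 8.78
position: [0.6207, 0.2499, 0.1333]
ee_rot: [0.578, 0.816, 0.002, 0.0]
ft_force: [0.5, -0.9, -1.2]
grip_width: 1.001
grasp_force: 0.0
```

Request:
apply_moves:
  rows:
    - {"x": 0, "y": 0, "z": 35, "ax": 0, "ay": 0, "az": 0, "gripper": 0}
    - {"x": 0, "y": 0, "z": 35, "ax": 0, "ay": 0, "az": 0, "gripper": 0}
    - {"x": 0, "y": 0, "z": 20, "ax": 0, "ay": 0, "az": 0, "gripper": 0}
    - {"x": 0, "y": 0, "z": 0, "ax": 0, "ay": 0, "az": 0, "gripper": 0}

```text
clock: 9.12
position: [0.6175, 0.2446, 0.0372]
ee_rot: [0.58, 0.814, -0.003, -0.002]
ft_force: [-0.7, 0.5, -0.7]
grip_width: 1.001
grasp_force: 0.0
```

```bash
python3 - <<'E'
from st import *
to([.6207,.2457,-.017])
k=cam("wrist"); save(k,"w7")
hsv=cv2.cvtColor(k["color"],cv2.COLOR_RGB2HSV); m=((hsv[...,1]<60)&(hsv[...,2]>110)).astype(np.uint8)
for x in cv2.findContours(m,cv2.RETR_EXTERNAL,cv2.CHAIN_APPROX_NONE)[0]:
    if cv2.contourArea(x)>300: print(cv2.contourArea(x),cv2.boundingRect(x))
for q in((.015,.014),(.015,-.014)): print("blk back corner",proj(k,np.array([.6207,.2457,.036])+Rm@[q[0],q[1],0]).round(0))
E
```

```text
9.1167 [0.6175 0.2446 0.0372] [-0.7  0.5 -0.7] w 1.00077269154748 0.0 xyaw 109.06 z [-0.007 -0.003 -1.   ]
tool mm [-0.   3.8 54.2]
1055.0 (575, 335, 42, 40)
7771.5 (499, 279, 141, 128)
9726.0 (293, 260, 68, 168)
blk back corner [363. 262.]
blk back corner [294. 262.]
```

Request:
apply_moves:
  rows:
    - {"x": 0, "y": 1, "z": 15, "ax": 0, "ay": 0, "az": 0, "gripper": 0}
    - {"x": 0, "y": 0, "z": 15, "ax": 0, "ay": 0, "az": 0, "gripper": 0}
    - {"x": 0, "y": 0, "z": 10, "ax": 0, "ay": 0, "az": 0, "gripper": 0}
    - {"x": 0, "y": 0, "z": 0, "ax": 0, "ay": 0, "az": 0, "gripper": 0}

```text
clock: 9.5
position: [0.6203, 0.2457, 0.0002]
ee_rot: [0.581, 0.814, -0.001, -0.001]
ft_force: [-0.5, -0.7, -0.4]
grip_width: 0.999
grasp_force: 0.0
```

Request:
apply_moves:
  rows:
    - {"x": 0, "y": 0, "z": 8, "ax": 0, "ay": 0, "az": 0, "gripper": 0}
    - {"x": 0, "y": 0, "z": 4, "ax": 0, "ay": 0, "az": 0, "gripper": 0}
    - {"x": 0, "y": 0, "z": 0, "ax": 0, "ay": 0, "az": 0, "gripper": 0}

```text
clock: 9.75
position: [0.6212, 0.2459, -0.0104]
ee_rot: [0.581, 0.814, -0.0, -0.0]
ft_force: [0.2, -0.2, -0.1]
grip_width: 0.997
grasp_force: 0.0
```

```bash
python3 - <<'E'
from st import *
to([.6207,.2457,-.017])
E
```

```text
9.75 [ 0.6212  0.2459 -0.0104] [ 0.2 -0.2 -0.1] w 0.996514486750752 0.0 xyaw 109.0 z [-0.001 -0.    -1.   ]
tool mm [-0.  -0.5  6.6]
```

Request:
apply_moves:
  rows:
    - {"x": 0, "y": 0, "z": 4, "ax": 0, "ay": 0, "az": 0, "gripper": 0}
    - {"x": 0, "y": 0, "z": 0, "ax": 0, "ay": 0, "az": 0, "gripper": 0}
    - {"x": 0, "y": 0, "z": 0, "ax": 0, "ay": 0, "az": 0, "gripper": 1}
    - {"x": 0, "y": 0, "z": 0, "ax": 0, "ay": 0, "az": 0, "gripper": 1}
    - {"x": 0, "y": 0, "z": 0, "ax": 0, "ay": 0, "az": 0, "gripper": 1}
  newtons: 60

```text
clock: 10.17
position: [0.6217, 0.246, -0.0134]
ee_rot: [0.581, 0.814, 0.0, 0.0]
ft_force: [-0.4, -0.7, 0.3]
grip_width: 0.603
grasp_force: 0.0
```

Request:
apply_moves:
  rows:
    - {"x": 0, "y": 0, "z": 0, "ax": 0, "ay": 0, "az": 0, "gripper": 1}
    - {"x": 0, "y": 0, "z": 0, "ax": 0, "ay": 0, "az": 0, "gripper": 1}
    - {"x": 0, "y": 0, "z": 0, "ax": 0, "ay": 0, "az": 0, "gripper": 1}

```text
clock: 10.42
position: [0.6218, 0.2461, -0.0133]
ee_rot: [0.581, 0.814, 0.0, 0.0]
ft_force: [-0.9, -0.7, 1.6]
grip_width: 0.319
grasp_force: 59.9
```

```bash
python3 - <<'E'
from st import *
E
```

```text
10.4167 [ 0.6218  0.2461 -0.0133] [-0.9 -0.7  1.6] w 0.3193800673171736 59.869439005851746 xyaw 109.0 z [ 0.001  0.    -1.   ]
```

The wedge is gripped at an opening of 27 mm with 60 N. I lift it, carry it in front of the stage and turn it into line.

Request:
apply_moves:
  rows:
    - {"x": 0, "y": 0, "z": -20, "ax": 0, "ay": 0, "az": 0, "gripper": 1}
    - {"x": 0, "y": 0, "z": -20, "ax": 0, "ay": 0, "az": 0, "gripper": 1}
    - {"x": 0, "y": 0, "z": -20, "ax": 0, "ay": 0, "az": 0, "gripper": 1}
    - {"x": -22, "y": -15, "z": 0, "ax": 0, "ay": 0, "az": 0, "gripper": 1}
    - {"x": -22, "y": -15, "z": 0, "ax": 0, "ay": 0, "az": 0, "gripper": 1}

```text
clock: 10.83
position: [0.6079, 0.196, 0.0474]
ee_rot: [0.579, 0.815, 0.001, 0.0]
ft_force: [-0.2, -1.0, -2.0]
grip_width: 0.321
grasp_force: 59.5
```

Request:
apply_moves:
  rows:
    - {"x": -22, "y": -15, "z": 0, "ax": 0, "ay": 0, "az": 0, "gripper": 1}
    - {"x": -22, "y": -15, "z": 0, "ax": 0, "ay": 0, "az": 0, "gripper": 1}
    - {"x": -22, "y": -15, "z": 0, "ax": 0, "ay": 0, "az": 0, "gripper": 1}
    - {"x": -22, "y": -15, "z": 0, "ax": 0, "ay": 0, "az": 0, "gripper": 1}
    - {"x": -22, "y": -15, "z": 0, "ax": 0, "ay": 0, "az": 0, "gripper": 1}

```text
clock: 11.25
position: [0.5717, 0.065, 0.0462]
ee_rot: [0.581, 0.814, -0.0, -0.0]
ft_force: [0.9, -0.3, -1.3]
grip_width: 0.318
grasp_force: 59.5
```

Request:
apply_moves:
  rows:
    - {"x": -22, "y": -15, "z": 0, "ax": 0, "ay": 0, "az": 0, "gripper": 1}
    - {"x": -21, "y": -13, "z": 0, "ax": 0, "ay": 0, "az": 0, "gripper": 1}
    - {"x": 0, "y": 0, "z": 0, "ax": 0, "ay": 0, "az": 5.3, "gripper": 1}
    - {"x": 0, "y": 0, "z": 0, "ax": 0, "ay": 0, "az": 5.3, "gripper": 1}
    - {"x": 0, "y": 0, "z": 0, "ax": 0, "ay": 0, "az": 5.3, "gripper": 1}

```text
clock: 11.67
position: [0.5597, 0.0158, 0.0463]
ee_rot: [0.69, 0.724, 0.0, -0.0]
ft_force: [-0.7, 0.4, -1.0]
grip_width: 0.319
grasp_force: 59.3
```

Request:
apply_moves:
  rows:
    - {"x": 0, "y": 0, "z": 0, "ax": 0, "ay": 0, "az": 5.3, "gripper": 1}
    - {"x": 0, "y": 0, "z": 0, "ax": 0, "ay": 0, "az": 5.3, "gripper": 1}
    - {"x": 0, "y": 0, "z": 0, "ax": 0, "ay": 0, "az": 0, "gripper": 1}
    - {"x": 0, "y": 0, "z": 0, "ax": 0, "ay": 0, "az": 0, "gripper": 1}

```text
clock: 12.0
position: [0.5598, 0.0165, 0.0462]
ee_rot: [0.751, 0.66, -0.0, -0.0]
ft_force: [0.2, 0.5, -1.3]
grip_width: 0.321
grasp_force: 59.3
```

```bash
python3 - <<'E'
from st import *
c=cam("top"); pickle.dump(c,open("top2.pkl","wb")); save(c,"top2"); s=cam("scene"); pickle.dump(s,open("scene2.pkl","wb"))
im=cv2.cvtColor(c["color"],cv2.COLOR_RGB2HSV)
m=((im[...,1]<80)&(im[...,2]>110)).astype(np.uint8); n=np.zeros_like(m); n[205:295,340:430]=m[205:295,340:430]
x=max(cv2.findContours(n,cv2.RETR_EXTERNAL,cv2.CHAIN_APPROX_NONE)[0],key=cv2.contourArea)
print(cv2.contourArea(x),cv2.boundingRect(x))
h=cv2.approxPolyDP(cv2.convexHull(x),3,True)[:,0]; print([(p.tolist(),ray(c,*p,.019)[:2].round(4)) for p in h])
print("toe px",proj(c,o["position"]-Rm[:,0]*.095+[0,0,.013+.003]).round(1))
for r in range(220,275,6):
    z=np.where(n[r])[0]; print(r,z[:1],c["color"][r,340:362,0].tolist())
print("prev corners",fl,fr)
E
```

```text
12.0 [0.5598 0.0165 0.0462] [ 0.2  0.5 -1.3] w 0.3207284362978095 59.334760308265686 xyaw 82.67 z [-0. -0. -1.]
3289.5 (352, 219, 73, 61)
[([360, 219], array([ 0.6007, -0.1226])), ([424, 229], array([ 0.5802, -0.2701])), ([417, 279], array([ 0.4649, -0.2542])), ([352, 269], array([ 0.485 , -0.1057]))]
toe px [340.8 239.5]
220 [360] [64, 63, 64, 64, 64, 64, 64, 63, 63, 64, 64, 64, 63, 63, 64, 65, 64, 64, 66, 85, 128, 128]
226 [359] [65, 65, 63, 63, 64, 63, 65, 63, 64, 65, 64, 64, 63, 64, 64, 64, 64, 62, 61, 129, 129, 128]
232 [358] [64, 65, 64, 64, 64, 64, 64, 64, 64, 64, 64, 64, 64, 64, 64, 63, 61, 56, 129, 128, 128, 128]
238 [340] [96, 62, 64, 64, 63, 62, 64, 65, 64, 64, 64, 63, 64, 63, 64, 61, 52, 128, 129, 128, 129, 129]
244 [356] [64, 64, 64, 64, 64, 64, 64, 64, 65, 64, 64, 64, 63, 64, 61, 52, 128, 128, 128, 129, 129, 128]
250 [355] [64, 65, 64, 64, 65, 64, 64, 64, 63, 64, 64, 64, 64, 62, 58, 126, 128, 128, 128, 128, 128, 128]
256 [354] [64, 64, 65, 63, 64, 63, 64, 64, 64, 64, 64, 65, 60, 55, 125, 127, 128, 128, 128, 127, 129, 129]
262 [353] [65, 64, 63, 64, 64, 63, 64, 64, 64, 63, 64, 62, 53, 109, 129, 129, 128, 128, 127, 128, 129, 128]
268 [353] [64, 63, 64, 64, 63, 63, 65, 65, 64, 64, 60, 49, 96, 128, 128, 128, 127, 119, 105, 87, 123, 128]
274 [382] [64, 64, 64, 63, 63, 63, 64, 64, 64, 63, 64, 64, 64, 63, 64, 64, 64, 65, 64, 64, 64, 63]
prev corners [ 0.60127659 -0.12159419] [ 0.48360404 -0.104736  ]
```

```bash
python3 - <<'E'
from st import *
c=pickle.load(open("top2.pkl","rb"))
a,b=ray(c,358.5,226,.019),ray(c,352.6,262,.019); d=a-b; print("edge yaw-90",np.degrees(np.arctan2(d[1],d[0]))-90)
L=ray(c,355.45,244.5,.019); print("lip top mid",L)
# tool frame: lip relative to TCP
for p in (L,S(-.075,0,.019)): print((Rm.T@(p-o["position"])*1000).round(1))
print("wedge toe expected -95; seen toe?"); 
im=c["color"]
print(im[228:252,330:346,0].tolist()[4:20:3])
E
```

```text
12.1 [0.5598 0.0164 0.0462] [-0.3  0.2 -1.7] w 0.3176827674134728 59.33472990989685 xyaw 82.67 z [-0.  0. -1.]
edge yaw-90 -98.5136332379538
lip top mid [ 0.541406   -0.11283173  0.019     ]
[-130.6   -1.8   27.2]
[-130.4   -0.7   27.2]
wedge toe expected -95; seen toe?
[[122, 120, 107, 104, 79, 77, 63, 65, 64, 63, 64, 65, 64, 64, 64, 64], [129, 128, 128, 129, 128, 129, 128, 129, 129, 127, 122, 64, 63, 64, 64, 63], [129, 128, 127, 128, 128, 128, 129, 129, 128, 126, 96, 62, 64, 64, 63, 62], [128, 129, 129, 128, 129, 128, 129, 128, 128, 123, 66, 63, 65, 64, 63, 64], [109, 112, 129, 129, 129, 128, 128, 129, 126, 108, 64, 64, 64, 64, 64, 64], [33, 32, 34, 34, 34, 32, 32, 37, 63, 63, 63, 63, 63, 64, 64, 64]]
```

Request:
apply_moves:
  rows:
    - {"x": 0, "y": -1.2, "z": 20, "ax": 0, "ay": 0, "az": 0.6, "gripper": 1}
    - {"x": 0, "y": 0, "z": 20, "ax": 0, "ay": 0, "az": 0, "gripper": 1}
    - {"x": 0, "y": 0, "z": 12, "ax": 0, "ay": 0, "az": 0, "gripper": 1}
    - {"x": 0, "y": 0, "z": 5, "ax": 0, "ay": 0, "az": 0, "gripper": 1}
    - {"x": 0, "y": 0, "z": 0, "ax": 0, "ay": 0, "az": 0, "gripper": 1}

```text
clock: 12.52
position: [0.558, 0.0163, -0.0116]
ee_rot: [0.755, 0.656, -0.001, -0.0]
ft_force: [0.7, -0.0, -1.2]
grip_width: 0.317
grasp_force: 59.5
```

Request:
apply_moves:
  rows:
    - {"x": 0, "y": 0, "z": 1.5, "ax": 0, "ay": 0, "az": 0, "gripper": 1}
    - {"x": 0, "y": 0, "z": 0, "ax": 0, "ay": 0, "az": 0, "gripper": 1}

```text
clock: 12.68
position: [0.5594, 0.0165, -0.0115]
ee_rot: [0.755, 0.655, 0.001, 0.0]
ft_force: [-0.1, -0.1, -1.4]
grip_width: 0.32
grasp_force: 59.5
```

Request:
apply_moves:
  rows:
    - {"x": 0, "y": 0, "z": 1, "ax": 0, "ay": 0, "az": 0, "gripper": 1}
    - {"x": 0, "y": 0, "z": 0, "ax": 0, "ay": 0, "az": 0, "gripper": 1}

```text
clock: 12.85
position: [0.5591, 0.0167, -0.0127]
ee_rot: [0.755, 0.655, 0.0, 0.0]
ft_force: [-0.7, -0.4, -2.1]
grip_width: 0.317
grasp_force: 59.5
```

Request:
apply_moves:
  rows:
    - {"x": 0, "y": 0, "z": 0.6, "ax": 0, "ay": 0, "az": 0, "gripper": 1}
    - {"x": 0, "y": 0, "z": 0, "ax": 0, "ay": 0, "az": 0, "gripper": 1}

```text
clock: 13.02
position: [0.5591, 0.0167, -0.0134]
ee_rot: [0.755, 0.655, 0.0, 0.0]
ft_force: [0.4, 0.6, 1.0]
grip_width: 0.32
grasp_force: 59.8
```

Request:
apply_moves:
  rows:
    - {"x": 0, "y": 0, "z": 0.5, "ax": 0, "ay": 0, "az": 0, "gripper": 1}
    - {"x": 0, "y": 0, "z": 0, "ax": 0, "ay": 0, "az": 0, "gripper": 1}
    - {"x": 0, "y": 0, "z": 0, "ax": 0, "ay": 0, "az": 0, "gripper": 1}

```text
clock: 13.27
position: [0.5591, 0.0167, -0.0134]
ee_rot: [0.755, 0.655, 0.0, -0.0]
ft_force: [-3.0, 0.5, 8.8]
grip_width: 0.32
grasp_force: 61.0
```

```bash
python3 - <<'E'
from st import *
to([.541406,-.11283173,-.0133])
E
```

```text
13.2667 [ 0.5591  0.0167 -0.0134] [-3.   0.5  8.8] w 0.32010204629099204 61.026286482810974 xyaw 81.9 z [ 0.001  0.001 -1.   ]
tool mm [-130.7    0.7   -0.2]
```

The wedge is flat on the bench. I relieve the pressure a little and advance.

Request:
apply_moves:
  rows:
    - {"x": -14, "y": 0, "z": -0.3, "ax": 0, "ay": 0, "az": 0, "gripper": 1}
    - {"x": -14, "y": 0, "z": 0, "ax": 0, "ay": 0, "az": 0, "gripper": 1}
    - {"x": -14, "y": 0, "z": 0, "ax": 0, "ay": 0, "az": 0, "gripper": 1}
    - {"x": -14, "y": 0, "z": 0, "ax": 0, "ay": 0, "az": 0, "gripper": 1}
    - {"x": -10, "y": 0.5, "z": 0, "ax": 0, "ay": 0, "az": 0, "gripper": 1}

```text
clock: 13.68
position: [0.5503, -0.0498, -0.0134]
ee_rot: [0.755, 0.655, 0.001, 0.0]
ft_force: [1.1, 3.6, 5.6]
grip_width: 0.32
grasp_force: 60.1
```

Request:
apply_moves:
  rows:
    - {"x": 0, "y": 0, "z": 0, "ax": 0, "ay": 0, "az": 0, "gripper": 1}
    - {"x": 0, "y": 0, "z": 0, "ax": 0, "ay": 0, "az": 0, "gripper": 1}
    - {"x": 0, "y": 0, "z": 0, "ax": 0, "ay": 0, "az": 0, "gripper": 1}

```text
clock: 13.93
position: [0.5505, -0.0498, -0.0134]
ee_rot: [0.756, 0.655, 0.0, 0.001]
ft_force: [0.1, -3.4, 7.8]
grip_width: 0.32
grasp_force: 60.3
```

```bash
python3 - <<'E'
from st import *
to([.541406,-.11283173,-.0133])
s=cam("scene"); pickle.dump(s,open("s_a.pkl","wb"))
c=cam("top"); pickle.dump(c,open("t_a.pkl","wb"))
E
```

```text
13.9333 [ 0.5505 -0.0498 -0.0134] [ 0.1 -3.4  7.8] w 0.3200639833827125 60.314379930496216 xyaw 81.84 z [ 0.001 -0.001 -1.   ]
tool mm [-63.7  -0.1  -0.1]
```

Request:
apply_moves:
  rows:
    - {"x": -5, "y": 0, "z": 0, "ax": 0, "ay": 0, "az": 0, "gripper": 1}
    - {"x": 0, "y": 0, "z": 0, "ax": 0, "ay": 0, "az": 0, "gripper": 1}
    - {"x": 0, "y": 0, "z": 0, "ax": 0, "ay": 0, "az": 0, "gripper": 1}

```text
clock: 14.28
position: [0.5501, -0.0534, -0.0134]
ee_rot: [0.755, 0.656, 0.001, 0.0]
ft_force: [-0.7, -0.7, 7.3]
grip_width: 0.318
grasp_force: 60.4
```

Request:
apply_moves:
  rows:
    - {"x": -2, "y": 0, "z": 0, "ax": 0, "ay": 0, "az": 0, "gripper": 1}
    - {"x": 0, "y": 0, "z": 0, "ax": 0, "ay": 0, "az": 0, "gripper": 1}

```text
clock: 14.45
position: [0.55, -0.0546, -0.0134]
ee_rot: [0.755, 0.656, 0.001, 0.0]
ft_force: [0.8, 1.5, 8.0]
grip_width: 0.32
grasp_force: 60.5
```

Request:
apply_moves:
  rows:
    - {"x": -2, "y": 0, "z": 0, "ax": 0, "ay": 0, "az": 0, "gripper": 1}
    - {"x": 0, "y": 0, "z": 0, "ax": 0, "ay": 0, "az": 0, "gripper": 1}

```text
clock: 14.62
position: [0.5497, -0.0565, -0.0134]
ee_rot: [0.755, 0.656, 0.001, 0.0]
ft_force: [0.1, 2.0, 7.7]
grip_width: 0.313
grasp_force: 60.5
```

Request:
apply_moves:
  rows:
    - {"x": -2, "y": 0, "z": 0, "ax": 0, "ay": 0, "az": 0, "gripper": 1}
    - {"x": 0, "y": 0, "z": 0, "ax": 0, "ay": 0, "az": 0, "gripper": 1}

```text
clock: 14.78
position: [0.5494, -0.0584, -0.0134]
ee_rot: [0.755, 0.656, 0.001, 0.0]
ft_force: [0.3, 2.0, 7.2]
grip_width: 0.321
grasp_force: 60.5
```

Request:
apply_moves:
  rows:
    - {"x": -2, "y": 0, "z": 0, "ax": 0, "ay": 0, "az": 0, "gripper": 1}
    - {"x": 0, "y": 0, "z": 0, "ax": 0, "ay": 0, "az": 0, "gripper": 1}

```text
clock: 14.95
position: [0.5492, -0.0604, -0.0134]
ee_rot: [0.755, 0.656, 0.001, 0.0]
ft_force: [0.2, 2.4, 6.9]
grip_width: 0.322
grasp_force: 60.5
```

```bash
python3 - <<'E'
from st import *
to([.541406,-.11283173,-.0133])
s=cam("scene"); pickle.dump(s,open("s_b.pkl","wb"))
E
```

```text
14.95 [ 0.5492 -0.0604 -0.0134] [0.2 2.4 6.9] w 0.32223186965050915 60.51542401313782 xyaw 81.97 z [ 0.002  0.001 -1.   ]
tool mm [-53.   -0.4  -0.2]
```

Request:
apply_moves:
  rows:
    - {"x": -2, "y": 0, "z": -0.2, "ax": 0, "ay": 0, "az": 0, "gripper": 1}
    - {"x": 0, "y": 0, "z": 0, "ax": 0, "ay": 0, "az": 0, "gripper": 1}

```text
clock: 15.17
position: [0.5487, -0.062, -0.0134]
ee_rot: [0.755, 0.656, 0.001, -0.0]
ft_force: [0.4, 4.8, 5.9]
grip_width: 0.317
grasp_force: 60.2
```

Request:
apply_moves:
  rows:
    - {"x": -2, "y": 0, "z": 0, "ax": 0, "ay": 0, "az": 0, "gripper": 1}
    - {"x": 0, "y": 0, "z": 0, "ax": 0, "ay": 0, "az": 0, "gripper": 1}

```text
clock: 15.33
position: [0.5485, -0.0636, -0.0134]
ee_rot: [0.755, 0.656, 0.001, -0.0]
ft_force: [1.4, 5.0, 5.5]
grip_width: 0.318
grasp_force: 60.3
```

Request:
apply_moves:
  rows:
    - {"x": -2, "y": 0, "z": 0, "ax": 0, "ay": 0, "az": 0, "gripper": 1}
    - {"x": 0, "y": 0, "z": 0, "ax": 0, "ay": 0, "az": 0, "gripper": 1}

```text
clock: 15.5
position: [0.5483, -0.0655, -0.0134]
ee_rot: [0.755, 0.656, 0.001, -0.0]
ft_force: [0.4, 6.3, 5.7]
grip_width: 0.317
grasp_force: 60.3
```

Request:
apply_moves:
  rows:
    - {"x": -2, "y": 0, "z": 0, "ax": 0, "ay": 0, "az": 0, "gripper": 1}
    - {"x": 0, "y": 0, "z": 0, "ax": 0, "ay": 0, "az": 0, "gripper": 1}

```text
clock: 15.67
position: [0.548, -0.0675, -0.0134]
ee_rot: [0.755, 0.656, 0.001, -0.0]
ft_force: [0.4, 7.0, 6.4]
grip_width: 0.318
grasp_force: 60.3
```

```bash
cat > lift.py <<'E'
from st import *
to([.541406,-.11283173,-.0133])
ref=pickle.load(open("s_a.pkl","rb"))
ss=[cam("scene")["color"].astype(np.float32).mean(2) for _ in range(3)]
g0=ref["color"].astype(np.float32).mean(2); g=sum(ss)/3
# front deck corners and a still bystander patch (petri_a-free bench stand) : vertical profile shift
for n,p in dict(fl=S(-.068,.052,.019),fr=S(-.068,-.052,.019),edgeL=S(-.075,.035,.015),edgeR=S(-.075,-.035,.015),hingeL=S(.07,.06,.015)).items():
    u,v=proj(ref,p).round().astype(int); h=7
    a=g0[v-h:v+h,u-h:u+h].copy(); b=g[v-h:v+h,u-h:u+h].copy()
    up=(proj(ref,p+[0,0,.003])-proj(ref,p)).round(2)
    w=cv2.createHanningWindow((14,14),cv2.CV_32F)
    print(n,(u,v),"shift",np.round(cv2.phaseCorrelate(a-a.mean(),b-b.mean(),w),2)[0] if 0 else [np.round(t,2) for t in cv2.phaseCorrelate(a-a.mean(),b-b.mean(),w)],"3mm=",up)
cv2.imwrite("pics/last.png",0)if 0 else None
E
python3 lift.py
```

```text
15.6667 [ 0.548  -0.0675 -0.0134] [0.4 7.  6.4] w 0.3184067003159909 60.32309174537659 xyaw 82.01 z [ 0.001  0.002 -1.   ]
tool mm [-45.8  -0.2  -0.2]
fl (np.int64(274), np.int64(248)) shift [array([0.39, 0.49]), np.float64(1.1)] 3mm= [-0.06 -0.96]
fr (np.int64(309), np.int64(239)) shift [array([-6.39,  0.23]), np.float64(0.12)] 3mm= [-0.01 -0.94]
edgeL (np.int64(281), np.int64(249)) shift [array([-0.24,  0.08]), np.float64(0.79)] 3mm= [-0.05 -0.96]
edgeR (np.int64(305), np.int64(243)) shift [array([-0.57, -0.95]), np.float64(0.4)] 3mm= [-0.01 -0.95]
hingeL (np.int64(253), np.int64(227)) shift [array([0.53, 0.69]), np.float64(0.95)] 3mm= [-0.08 -0.91]
```

Request:
apply_moves:
  rows:
    - {"x": -2, "y": 0, "z": 0, "ax": 0, "ay": 0, "az": 0, "gripper": 1}
    - {"x": 0, "y": 0, "z": 0, "ax": 0, "ay": 0, "az": 0, "gripper": 1}

```text
clock: 15.98
position: [0.5477, -0.0694, -0.0134]
ee_rot: [0.755, 0.656, 0.001, -0.0]
ft_force: [0.7, 6.9, 6.0]
grip_width: 0.321
grasp_force: 60.3
```

Request:
apply_moves:
  rows:
    - {"x": -2, "y": 0, "z": 0, "ax": 0, "ay": 0, "az": 0, "gripper": 1}
    - {"x": 0, "y": 0, "z": 0, "ax": 0, "ay": 0, "az": 0, "gripper": 1}

```text
clock: 16.15
position: [0.5474, -0.0714, -0.0134]
ee_rot: [0.755, 0.656, 0.001, -0.0]
ft_force: [1.0, 6.1, 6.5]
grip_width: 0.317
grasp_force: 60.3
```

Request:
apply_moves:
  rows:
    - {"x": -2, "y": 0, "z": 0, "ax": 0, "ay": 0, "az": 0, "gripper": 1}
    - {"x": 0, "y": 0, "z": 0, "ax": 0, "ay": 0, "az": 0, "gripper": 1}
    - {"x": 0, "y": 0, "z": 0, "ax": 0, "ay": 0, "az": 0, "gripper": 1}

```text
clock: 16.4
position: [0.5471, -0.0734, -0.0134]
ee_rot: [0.755, 0.656, 0.001, -0.0]
ft_force: [1.2, 6.3, 6.7]
grip_width: 0.323
grasp_force: 60.3
```

```bash
cat > lift2.py <<'E'
from st import *
to([.541406,-.11283173,-.0133])
A=[pickle.load(open(f,"rb"))["color"].astype(float) for f in("s_a.pkl",)]
n=sum(cam("scene")["color"].astype(float) for _ in range(4))/4
ref=pickle.load(open("s_a.pkl","rb"))
for y in(.055,.045,.035,-.035,-.045,-.055):
    u,v=proj(ref,S(-.075,y,.015)); u=int(round(u)); v=int(round(v))
    print(y,(u,v)); 
    for im in(A[0],n): print("  ",im[v-6:v+9,u-1:u+2].mean((1,2)).round().astype(int).tolist())
E
python3 lift2.py
```

```text
16.4 [ 0.5471 -0.0734 -0.0134] [1.2 6.3 6.7] w 0.3227302357583909 60.342185497283936 xyaw 82.01 z [ 0.001  0.002 -1.   ]
tool mm [-39.8  -0.2  -0.2]
0.055 (274, 251)
   [143, 171, 233, 238, 169, 109, 76, 44, 38, 62, 132, 164, 167, 165, 166]
   [171, 231, 237, 184, 123, 82, 46, 36, 40, 66, 131, 163, 166, 166, 166]
0.045 (277, 250)
   [235, 236, 238, 238, 194, 127, 95, 73, 64, 78, 130, 162, 167, 167, 165]
   [236, 237, 239, 210, 140, 101, 77, 66, 64, 81, 129, 162, 166, 166, 166]
0.035 (281, 249)
   [224, 235, 239, 236, 185, 123, 96, 79, 74, 92, 149, 166, 166, 166, 166]
   [219, 238, 239, 208, 139, 105, 83, 75, 74, 93, 148, 166, 167, 166, 166]
-0.035 (305, 243)
   [95, 203, 231, 225, 158, 109, 81, 72, 70, 83, 119, 129, 125, 125, 133]
   [20, 31, 28, 20, 16, 14, 27, 41, 64, 105, 149, 155, 128, 121, 119]
-0.045 (308, 242)
   [15, 20, 31, 40, 48, 35, 32, 24, 24, 19, 16, 26, 56, 84, 116]
   [16, 18, 18, 18, 16, 16, 20, 35, 51, 55, 60, 67, 68, 68, 67]
-0.055 (311, 241)
   [17, 17, 20, 18, 17, 17, 13, 14, 16, 16, 17, 15, 25, 51, 57]
   [23, 20, 19, 16, 21, 51, 79, 74, 49, 41, 56, 75, 92, 89, 79]
```

The scene edge profiles show a shift of about 0.75 px against 0.955 px for 3 mm, so the lip is up about 2.4 mm. The point where the force first rose gives the same figure. I add another 3 mm of push.

Request:
apply_moves:
  rows:
    - {"x": -1.5, "y": 0, "z": 0, "ax": 0, "ay": 0, "az": 0, "gripper": 1}
    - {"x": -1.5, "y": 0, "z": 0, "ax": 0, "ay": 0, "az": 0, "gripper": 1}
    - {"x": 0, "y": 0, "z": 0, "ax": 0, "ay": 0, "az": 0, "gripper": 1}
    - {"x": 0, "y": 0, "z": 0, "ax": 0, "ay": 0, "az": 0, "gripper": 1}

```text
clock: 16.93
position: [0.5467, -0.0764, -0.0134]
ee_rot: [0.755, 0.656, 0.001, -0.0]
ft_force: [0.5, 5.8, 6.0]
grip_width: 0.321
grasp_force: 60.4
```

```bash
python3 lift2.py | head -11; python3 - <<'E'
from h import *
import pickle
# bystanders + cover check: top picture difference against start, outside the arm
a=pickle.load(open("top0.pkl","rb"))["color"].astype(int); b=cam("top")["color"].astype(int)
for n,(x,y) in dict(fa=(389,130),fb=(513,185),fc=(513,245),pa=(477,301),pb=(206,152),driver=(318,156),spacer=(180,281),bluew=(153,228)).items():
    print(n,abs(a-b)[y-15:y+15,x-20:x+20].mean().round(1))
E
```

```text
16.9333 [ 0.5467 -0.0764 -0.0134] [0.5 5.8 6. ] w 0.32071789478090956 60.3990375995636 xyaw 82.01 z [ 0.001  0.002 -1.   ]
tool mm [-36.8  -0.2  -0.2]
0.055 (274, 251)
   [143, 171, 233, 238, 169, 109, 76, 44, 38, 62, 132, 164, 167, 165, 166]
   [173, 233, 237, 174, 115, 76, 43, 37, 40, 65, 130, 162, 167, 166, 166]
0.045 (277, 250)
   [235, 236, 238, 238, 194, 127, 95, 73, 64, 78, 130, 162, 167, 167, 165]
   [236, 239, 236, 188, 126, 100, 78, 67, 64, 81, 129, 163, 168, 166, 165]
0.035 (281, 249)
   [224, 235, 239, 236, 185, 123, 96, 79, 74, 92, 149, 166, 166, 166, 166]
   [223, 239, 236, 185, 123, 94, 81, 77, 73, 94, 146, 166, 167, 167, 168]
fa 2.3
fb 2.3
fc 2.2
pa 2.6
pb 2.3
driver 2.0
spacer 2.4
bluew 2.1
```

The shift is now about 1.0 px, or 3.1 mm. The bystanders have not moved and the cover is shut, so I hand in.

```bash
python3 -c "
from workcell import *
print(hand_in())"
```

```text
the job is handed in; nothing more can be done
None
```

Handed in at about 17 s: cover pressed shut (19 N at contact), and the wedge, flat on the bench and still gripped, holds the deck's front edge up about 3.1 mm by camera estimate, with the flasks, dishes, screwdriver and spacer unmoved.

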